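# Put the atom ball away under the flush shutter

## Robot

A 7-joint arm with a two-finger parallel gripper is mounted at the origin on the work surface. World frame = base frame: x ahead of the robot, y to its left, z up, the work surface at z = 0. Lengths are in m, angles in degrees, forces in N, time in s.
With the tool pointing down it reaches from about 0.425 to 0.925 m from the base axis. Payload 6.8 kg.
Tool frame: the origin (TCP) lies at the centre of the arm's flange, where the gripper is bolted on; the fingertips stand 182 mm ahead of it and the grasp point (between the pads) lies 163 mm ahead of it; z points along the fingers, y is the line along which they close (so a half turn about z gives the same grasp; the last joint's range is limited). The gripper opens to 88 mm and grips with 3 to 60 N. Pads are 20 mm wide; open, the fingers measure 115 mm over their backs; the gripper's body (75 mm by 178 mm) begins 61 mm behind the grasp point.
Start: joints at [68.004, 27.33, 1.283, 89.118, -0.659, 63.558, -4.761], TCP at [0.184, -0.65, 0.405] pointing down, gripper open.
Joint ranges: [-169.35, 169.35], [-19.33, 120.38], [-80.79, 83.38], [13.8, 139.57], [-78.32, 258.32], [9.67, 109.79], [-169.56, 169.56]. Speed limits (degrees/s): [136.94, 136.94, 180, 180, 180, 180, 180].

## Interface

Orientations are given as a 3x3 rotation matrix whose columns are the frame's x, y, z axes.
In Python, from rig import status, cams, job gives the robot as it stands.
- The arm moves only by the shell command python3 -m creep 'ROWS'. ROWS is JSON, a list that holds one entry, the list of rows, each a list of 5 numbers: the closure in counts, from 0 (fully open) to 255 (shut), then the shift along the tool's x, y, z in mm, then the turn about the tool's z in degrees. In form: [[[fingers, dx, dy, dz, spin], ...]]. A call has 1 to 20 rows; each row shifts and turns the commanded pose from where the row before left it, along the tool's axes as they then stand; what a row does not reach is not made up. A row lasts 1/10 s, in which the tool goes at most 50 mm and 8.59 degrees, less where a joint would pass 70% of its speed; a pose out of reach is approached as far as the arm can. A call is refused whole if a number of a shift passes 50 or a number of a turn 8.59, either way. A call with a gripper value outside its range is refused whole. The fingers move at their own pace and stop on an object; the grip force is fixed at half the most. Time passes only in rows, so rows that do not move let the fingers close. It gives the time, the measured TCP pose, the force, the opening and the grip force at its end, in the units of the state.
- status.read_state(): the state, without advancing time (a new reading comes with each control period).
- cams.camera(name): name is "scene" or "top" or "wrist"; returns a dict with "frame" (384x512x3 uint8, blue, green, red), "z_map" (384x512 float32, m along the optical axis (not along the pixel's ray), 0 where there is no reading), "vfov" (degrees; the focal length in pixels is half the picture's height over the tangent of half this angle, whatever the lens; pixels are square), "cx", "cy" (the principal point, pixels), "eye" and "attitude" of the camera in the world. Camera axes: x right, y down, z forward; pixel columns grow to the right and rows downward; lengths in m; the calibration is good to about 2 mm. The wrist camera is an equidistant fisheye: a pixel r from the principal point sees the ray r / f radians off the axis. A picture is of the moment at which its call begins.
- job.job_done(): hands the job in; it is judged then, once.
Trained networks look in the newest picture that a camera, given by its name, has taken for a name from the list of things; names that differ only in an ending like _2 or _b are one class to them, and where a whole thing is asked for, a point or a joint stands for the part that bears it (a point fixed in the world has none). Each returns a list of dicts, best first, with "score" (0 to 1); they miss things now and then, are a little off and sometimes report something else, mostly with a low value. They report only what shows in the picture. A call takes as long as a camera call.
- cams.recognise(camera, label): "centre" ([x, y, z] in m, in world coordinates, good to about 4 mm: the middle of the surface that is visible of it).
- cams.silhouettes(camera, label): "mask" (384x512 bool, what is visible of it).
- cams.landmark_of(camera, label): "centre" ([x, y, z] in m, in world coordinates, good to about 4 mm: a listed point, or the origin of a listed thing).
The state is a dict: "clock": time; "joint_pos": joint angles; "joint_vel": joint speeds; "joint_torque": joint torques, N m; "tcp_pos": TCP position; "tool_rot": TCP orientation; "ft_force": force on the tool from outside, world axes, zero at the start; "wrist_torque": the same for the moment, N m; "opening": opening from 0.0 (shut) to 1.0 (fully open); "grip_force": force on a finger pad.
Only numpy, scipy, OpenCV 4.12 (cv2) and the standard library are available. Lean on these libraries where they do the work, as an engineer would, in place of code of your own. Each camera call takes 0.05 s, during which the arm holds its last target. There are 200 camera calls.

## Task

Slide the green shutter of the wooden storage case fully open, put the single loose yellow ball from the cork ring into the well underneath it, then slide the shutter fully shut over it. The shutter is sprung and has no handle: press on it with the fingertips just hard enough for friction to carry it along, gently enough never to overload its springs. Do not shift the amber jar, the drill gauge or the three-ball model.

Things in the scene. Friction and masses are not known exactly. Their poses are not given: they have to be found in the camera images.
- case: Fixed beech storage case, 116 mm (own x) by 190 mm (own y) by 75 mm tall; origin at the centre of its underside, z up. In its top is a straight-sided recess, x from -46 to 46 and y from -68 to 68 mm: the -y half is the well for the ball, the +y half a shallow parking place (floor at z = 46 mm) into which the shutter slides.
- well (a point): Centre of the well's felt floor, in the case's own frame at x = 0, y = -35, z = 22 mm (53 mm below the case's top edge). The well is 92 mm across the case's x and 66 mm along its y, open at the top when the shutter is open.
- rim (a point): Centre of the case's top edge: x = 0, y = 0, z = 75 mm in its frame. The green shutter lies flat below this level by an amount that differs from case to case and is not measured: 1 to 10 mm when shut, and steadily 2 mm more from shut to open, for its guides slope.
- shutter (a joint): Travel of the shutter along the case's own +y, in m: 0 fully shut at its stop (plate's centre at case x = 0, y = -33 mm), 0.066 fully open (centre at y = +33 mm). The shutter is a smooth green plate, 90 mm (x) by 65 mm (y) by 4 mm, with no lip or handle. About 6 N along the travel moves it; it stays where it is left.
- leaf (a joint): How far the shutter plate is pressed down on its springs, in m: 0 untouched, about 0.001 under a 10 N press (10 N per mm). Deeper than 0.002 (about 20 N) the springs are overloaded: a failure. A press of 9 to 14 N carries the shutter (friction coefficient of fingertips on it about 0.8 or more).
- ball_center (a point): Centre of the loose yellow wooden ball, 32 mm across, about 20 g; it sits on the cork ring, its centre about 24 mm above the worktop.
- rest: Cork ring fixed to the worktop under the ball, 26 mm across, 10 mm tall; origin at the centre of its underside.
- jar: Bystander: loose squat amber glass jar of black nylon connectors, 78 mm across, 52 mm tall; origin at the centre of its underside.
- gauge: Bystander: loose chrome drill gauge, a flat plate with a row of holes, 34 by 110 by 5 mm (long along its y), lying on the worktop; origin at the centre of its underside.
- model: Bystander: loose model of three yellow balls (32 mm across) joined by black rods in a triangle, about 110 mm across, 32 mm tall; origin at the centre of its underside.
- vise: Bystander: small cast-iron vise fixed to the worktop, gripping a blue wooden sphere, about 140 by 90 mm, 103 mm tall; origin at the centre of its base's underside, its handle towards its own -x.

How it is judged (in metres and radians):
On the way, in this order (a step that is already met when the one before it is completed fails the run):
1. the shutter has been slid fully open (to within 8 mm of its stop) (value of joint shutter above 0.058 m), for 0.2 s.
2. the ball lies in the well (z of ball_center in the frame of case between 0.03 and 0.044 m and y of ball_center in the frame of case between -0.07 and 0 m and x of ball_center in the frame of case between -0.046 and 0.046 m), for 0.2 s.
At the end, for the whole second after the job is handed in: The ball lies on the floor of the case's well (its centre inside the well's outline and 30 to 44 mm above the case's underside) and the shutter is shut to within 4 mm of its stop (all of step 2 and value of joint shutter below 0.004 m); the robot touches nothing.
It fails at once if the shutter plate is pressed down more than 2 mm on its springs (about 20 N) (value of joint leaf above 0.002 m).
It fails at once if the jar is shifted by more than 20 mm (distance of jar from where it was at the start of the episode above 0.02 m).
It fails at once if the drill gauge is shifted by more than 20 mm (distance of gauge from where it was at the start of the episode above 0.02 m).
It fails at once if the three-ball model is shifted by more than 20 mm (distance of model from where it was at the start of the episode above 0.02 m).
It also fails if it takes over 61 s, if anything falls off the work surface, if the arm or the gripper's body presses on something with over 40 N, if the wrist force passes 120 N, or if a joint passes its speed limit or range.

## Working session

There is one attempt and no reset: what is moved stays moved. The work goes in short steps, Python scripts to look and compute and a shell command to move; the robot and the scene stay as the last step left them, time stands still between calls to the robot, and variables do not carry over. Pictures are saved under pics/ and viewed, at most 10 in all, crops included, and the job is handed in when it is done.

```bash
mkdir -p pics; ls; cat > h.py <<'E'
import numpy as np, cv2
from rig import status, cams, job
def cloud(d):
    f=192/np.tan(np.radians(d["vfov"])/2); v,u=np.mgrid[0:384,0:512]; z=d["z_map"]
    p=np.stack([(u-d["cx"])/f*z,(v-d["cy"])/f*z,z],-1)
    return p@np.array(d["attitude"]).T+np.array(d["eye"])
E
python3 - <<'E'
from h import *
ims=[]
for c in("scene","top"):
    d=cams.camera(c); cv2.imwrite(f"pics/{c}0.png",d["frame"]); np.savez(f"{c}0.npz",P=cloud(d),F=d["frame"],z=d["z_map"])
    for n in("case","rim","well","ball_center","rest","jar","gauge","model","vise"):
        r=cams.landmark_of(c,n); print(c,n,[(np.round(x["centre"],3).tolist(),round(x["score"],2)) for x in r[:2]])
s=status.read_state();print(s["clock"],s["tcp_pos"],np.round(s["tool_rot"],3).tolist(),s["ft_force"])
E
```

```text
pics
scene case [([0.501, -0.118, 0.003], 0.88)]
scene rim [([0.503, -0.117, 0.078], 0.58)]
scene well [([0.5, -0.152, 0.024], 0.83)]
scene ball_center [([0.495, 0.184, 0.022], 0.58)]
scene rest [([0.496, 0.183, 0.002], 0.36)]
scene jar [([0.538, -0.392, 0.002], 0.66), ([0.496, 0.183, 0.022], 0.5)]
scene gauge [([0.72, 0.092, -0.002], 0.7)]
scene model [([0.567, 0.41, -0.002], 0.64)]
scene vise [([0.493, 0.185, 0.023], 0.72), ([0.733, -0.287, 0.004], 0.69)]
top case [([0.504, -0.117, -0.001], 0.95)]
top rim [([0.506, -0.122, 0.071], 0.9), ([0.532, -0.389, 0.003], 0.25)]
top well [([0.499, -0.15, 0.019], 0.72)]
top ball_center [([0.501, 0.182, 0.028], 0.44)]
top rest []
top jar [([0.531, -0.39, 0.001], 0.84)]
top gauge [([0.719, 0.091, -0.003], 0.76)]
top model [([0.571, 0.411, 0.001], 0.87), ([0.507, -0.119, 0.076], 0.66)]
top vise [([0.731, -0.292, -0.003], 0.91)]
1.0 [ 0.18383474 -0.64949959  0.40469463] [[0.962, 0.272, 0.0], [0.272, -0.962, -0.0], [0.0, 0.0, -1.0]] [ 0.73542139 -0.84530829  0.21217697]
```

View pics/top0.png

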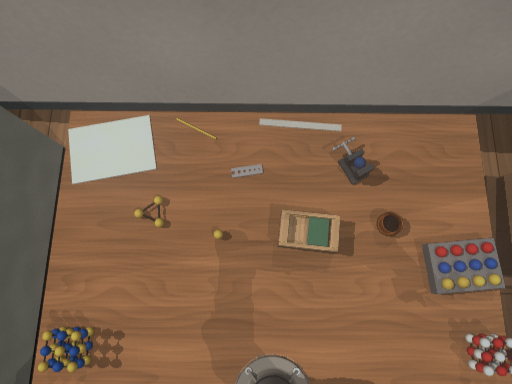

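View pics/scene0.png

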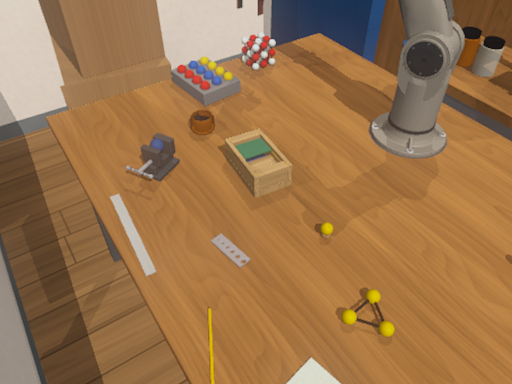

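The top view shows the case at about (310,231), long side roughly along world y. The green shutter is at (318,232) on the -y side, the ball at (218,234), the jar at (390,223) and the vise at (355,165). The scene view agrees with this: the shutter covers the end far from the ball.

```bash
python3 - <<'E'
from h import *
for c in("top","scene"):
    D=np.load(f"{c}0.npz");P,F=D["P"],D["F"].astype(int)
    m=(abs(P[...,0]-.503)<.13)&(abs(P[...,1]+.118)<.14)&(D["z"]>0)
    r=m&(P[...,2]>.068)&(P[...,2]<.09)
    q=P[r]; print(c,r.sum(),cv2.minAreaRect(q[:,:2].astype(np.float32)*1000),"rim z",np.percentile(q[:,2],[10,50,90]).round(4))
    B,G,R=F[...,0],F[...,1],F[...,2]
    g=m&(G>R+20)&(G>B+8); g=cv2.erode(g.astype(np.uint8),np.ones((3,3)))>0
    q=P[g]; print("green",g.sum(),q.mean(0).round(4),cv2.minAreaRect(q[:,:2].astype(np.float32)*1000),np.percentile(q[:,2],[10,50,90]).round(4))
    b=(abs(P[...,0]-.498)<.04)&(abs(P[...,1]-.183)<.04)&(P[...,2]>.018)&(D["z"]>0)
    q=P[b]
    from scipy.optimize import least_squares
    s=least_squares(lambda c:np.linalg.norm(q-c,axis=1)-.016,[.498,.183,.024],loss="soft_l1",f_scale=.002); print("ball",b.sum(),s.x.round(4))
d=cams.camera("wrist"); cv2.imwrite("pics/w0.png",d["frame"]); print(d["eye"],np.round(d["attitude"],3),d["vfov"])
E
```

```text
top 1148 ((504.9698791503906, -114.91378021240234), (190.6214599609375, 116.32828521728516), 84.1916732788086) rim z [0.0692 0.0741 0.0774]
green 420 [ 0.5004 -0.143   0.0671] ((500.7353820800781, -143.11814880371094), (56.41609191894531, 78.14900207519531), 84.49742126464844) [0.064 0.067 0.07 ]
ball 74 [0.4954 0.1836 0.0243]
scene 977 ((507.4337158203125, -117.25944519042969), (195.941650390625, 117.98271942138672), 84.34720611572266) rim z [0.0696 0.0733 0.0755]
green 311 [ 0.5014 -0.1438  0.0661] ((500.8182067871094, -143.23959350585938), (59.26793670654297, 76.21221160888672), 84.8605728149414) [0.064  0.0662 0.0682]
ball 127 [0.4969 0.1806 0.0221]
[ 0.2586292  -0.62874068  0.38523626] [[ 0.271 -0.924 -0.27 ]
 [-0.962 -0.261 -0.076]
 [-0.     0.281 -0.96 ]] 65.70646984690485
```

View pics/w0.png

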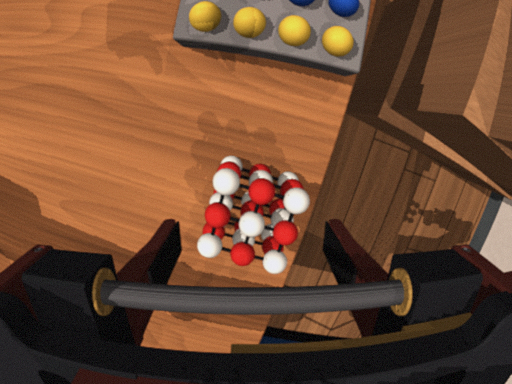

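The wrist view shows the gripper open above the red-and-white molecule, which agrees with the reported TCP. The case yaw is about -5.7° and the shutter top is at z ≈ 0.067. Next I'll move above the shutter with the fingers closed, then align tool x with case +y.

```bash
python3 -m creep '[[[255,29,-26,0,0],[255,29,-26,0,0],[255,29,-26,0,0],[255,29,-26,0,0],[255,29,-26,0,0],[255,29,-26,0,0],[255,29,-26,0,0],[255,29,-26,0,0],[255,29,-26,0,0],[255,29,-26,0,0],[255,29,-26,0,0],[255,29,-26,0,0],[255,29,-26,0,0],[255,29,-26,0,0],[255,29,-26,0,0]]]'; python3 -m creep '[[[255,0,0,10,-8.5],[255,0,0,10,-8.5],[255,0,0,10,-8.5],[255,0,0,10,-8.5],[255,0,0,10,-8.5],[255,0,0,10,-8.5],[255,0,0,10,-8.5],[255,0,0,10,-8.5],[255,0,0,0,0],[255,0,0,0,0],[255,0,0,0,0]]]'
cat > w.py <<'E'
from h import *
import sys
s=status.read_state(); R=np.array(s["tool_rot"]); t=np.array(s["tcp_pos"])
C=np.array([.505,-.117,0]); a=np.radians(-5.7); Rc=np.array([[np.cos(a),-np.sin(a),0],[np.sin(a),np.cos(a),0],[0,0,1]])
tip=t+R[:,2]*.182
print("t",s["clock"],"tip case mm",(Rc.T@(tip-C)*1000).round(1),"toolx in case deg",np.degrees(np.arctan2(*(Rc.T@R[:,0])[[1,0]])).round(2),"tilt",R[:,2].round(4),"F",np.round(s["ft_force"],2),"open",round(s["opening"],3))
for g in sys.argv[1:]:
    p=np.array(eval(g))/1000; p=Rc@p+C if len(sys.argv)>1 else p
    print("to",g,"tool mm",(R.T@(p-tip)*1000).round(1))
E
python3 w.py "[0,-33,100]"
```

```text
clock: 2.55
tcp_pos: [0.4968, -0.1544, 0.405]
tool_rot: [[0.962, 0.272, 0.001], [0.272, -0.962, -0.0], [0.001, 0.0, -1.0]]
ft_force: [-0.5, -0.4, -0.3]
opening: 0.004
grip_force: 0.0
clock: 3.65
tcp_pos: [0.4965, -0.1559, 0.3253]
tool_rot: [[0.111, 0.994, 0.001], [0.994, -0.111, -0.0], [-0.0, 0.001, -1.0]]
ft_force: [0.7, -1.2, 1.0]
opening: 0.005
grip_force: 0.0
t 3.65 tip case mm [ -4.4 -39.6 143.3] toolx in case deg 89.33 tilt [ 1.e-03 -4.e-04 -1.e+00] F [ 0.68 -1.19  1.03] open 0.005
to [0,-33,100] tool mm [ 6.6  4.3 43.3]
```

```bash
cat >> h.py <<'E'
def wcloud(d):
    f=192/np.tan(np.radians(d["vfov"])/2); v,u=np.mgrid[0:384,0:512]; x,y=u-d["cx"],v-d["cy"]; r=np.hypot(x,y)+1e-9; t=np.tan(r/f)
    z=d["z_map"]; p=np.stack([x/r*t*z,y/r*t*z,z],-1)
    return p@np.array(d["attitude"]).T+np.array(d["eye"])
E
python3 - <<'E'
from h import *
d=cams.camera("wrist"); cv2.imwrite("pics/w1.png",d["frame"]); P=wcloud(d); F=d["frame"].astype(int)
B,G,R=F[...,0],F[...,1],F[...,2]
g=(G>R+20)&(G>B+8)&(d["z_map"]>0)&(P[...,2]<.09); g=cv2.erode(g.astype(np.uint8),np.ones((5,5)))>0
q=P[g]; print(len(q),cv2.minAreaRect(q[:,:2].astype(np.float32)*1000),np.percentile(q[:,2],[5,50,95]).round(4))
A=np.c_[q[:,:2]-q[:,:2].mean(0),np.ones(len(q))]; print("plane",np.linalg.lstsq(A,q[:,2],rcond=None)[0].round(4))
m=(P[...,2]>.0705)&(P[...,2]<.082)&(abs(P[...,0]-.505)<.1)&(abs(P[...,1]+.117)<.13)&(d["z_map"]>0)
q=P[m]; print(len(q),cv2.minAreaRect(q[:,:2].astype(np.float32)*1000),np.percentile(q[:,2],[5,50,95]).round(4))
E
```

```text
6690 ((502.3707580566406, -144.8928985595703), (61.99350357055664, 86.36062622070312), 84.44102478027344) [0.0666 0.0677 0.0687]
plane [-0.     -0.0007  0.0677]
12544 ((505.1788635253906, -116.08186340332031), (190.3585205078125, 116.81895446777344), 84.0228271484375) [0.0739 0.0754 0.0766]
```

View pics/w1.png

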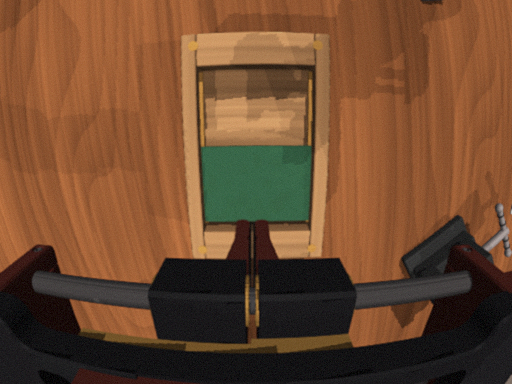

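The wrist view shows the shutter at about (256,185) px, with the closed fingertips over its near part. The shutter top is at z ≈ 67.5 mm and the rim at 75.4 mm. I'll go down to just above the plate.

```bash
sed -i 's/.505,-.117,0/.505,-.116,0/; s/-5.7/-5.9/' w.py; python3 -m creep '[[[255,1,1,12,0],[255,1,1,12,0],[255,1,1,12,0],[255,1,1,12,0],[255,1,0,12,0],[255,0,0,6,0],[255,0,0,4,0],[255,0,0,0,0],[255,0,0,0,0],[255,0,0,0,0]]]' >/dev/null; python3 w.py "[0,-33,68]"
```

```text
t 4.7 tip case mm [ -0.2 -35.6  73.1] toolx in case deg 89.69 tilt [ 9.e-04 -3.e-04 -1.e+00] F [-0.28  0.01 -0.  ] open 0.009
to [0,-33,68] tool mm [2.6 0.2 5.1]
```

```bash
python3 -m creep '[[[255,0,0,2,0],[255,0,0,2,0],[255,0,0,0,0],[255,0,0,0,0]]]'|grep -E "force|tcp_p"; python3 -m creep '[[[255,0,0,0.5,0],[255,0,0,0,0],[255,0,0,0,0]]]'|grep -E "force|tcp_p"; python3 -m creep '[[[255,0,0,0.5,0],[255,0,0,0,0],[255,0,0,0,0]]]'|grep -E "force|tcp_p"
```

```text
tcp_pos: [0.5007, -0.1513, 0.2506]
ft_force: [-0.7, -0.0, -0.0]
grip_force: 0.0
tcp_pos: [0.5007, -0.1512, 0.2502]
ft_force: [0.1, 0.4, -0.1]
grip_force: 0.0
tcp_pos: [0.5007, -0.1513, 0.2497]
ft_force: [-0.2, -0.4, 0.6]
grip_force: 0.0
```

```bash
python3 -m creep '[[[255,0,0,0.4,0],[255,0,0,0,0],[255,0,0,0,0]]]'|grep -E "ft_force|tcp_p"; python3 -m creep '[[[255,0,0,0.4,0],[255,0,0,0,0],[255,0,0,0,0]]]'|grep -E "ft_force|tcp_p";
```

```text
tcp_pos: [0.5007, -0.1512, 0.2494]
ft_force: [-0.6, 0.5, 2.3]
tcp_pos: [0.5007, -0.1513, 0.2491]
ft_force: [-1.6, 0.6, 5.1]
```

```bash
python3 -m creep '[[[255,0,0,0.5,0],[255,0,0,0,0],[255,0,0,0,0]]]'|grep -E "ft_force|tcp_p"; python3 -m creep '[[[255,0,0,0.3,0],[255,0,0,0,0],[255,0,0,0,0]]]'|grep -E "ft_force|tcp_p";
```

```text
tcp_pos: [0.5007, -0.1512, 0.2488]
ft_force: [-2.0, 0.3, 7.1]
tcp_pos: [0.5007, -0.1512, 0.2486]
ft_force: [-3.3, 0.7, 9.8]
```

```bash
python3 -m creep '[[[255,0,0,0.2,0],[255,2,0,0.06,0],[255,2,0,0.06,0],[255,2,0,0.06,0],[255,2,0,0.06,0],[255,0,0,0,0]]]'|grep -E "ft_force|tcp_p"; python3 w.py
```

```text
tcp_pos: [0.5014, -0.1449, 0.2483]
ft_force: [-3.3, -4.5, 10.1]
t 7.5 tip case mm [ -0.6 -29.6  66.3] toolx in case deg 89.62 tilt [-2.0e-04 -2.7e-03 -1.0e+00] F [-3.33 -4.53 10.07] open 0.011
```

```bash
python3 -m creep '[[[255,2,-0.5,0.25,0],[255,3,0,0.09,0],[255,3,0,0.09,0],[255,3,0,0.09,0],[255,3,0,0.09,0],[255,0,0,0,0]]]'|grep -E "ft_force|tcp_p"; python3 w.py
```

```text
tcp_pos: [0.5027, -0.1307, 0.2478]
ft_force: [-3.1, -4.0, 10.1]
t 8.1 tip case mm [ -0.7 -15.3  65.8] toolx in case deg 89.64 tilt [ 4.0e-04 -2.5e-03 -1.0e+00] F [-3.12 -4.01 10.13] open 0.003
```

```bash
cat > g.py <<'E'
from h import *
d=cams.camera("wrist"); P=wcloud(d); F=d["frame"].astype(int); B,G,R=F[...,0],F[...,1],F[...,2]
g=(G>R+20)&(G>B+8)&(d["z_map"]>0)&(P[...,2]<.09)&(P[...,2]>.05)
q=P[g]-[.505,-.116,0]; a=np.radians(-5.9); y=-q[:,0]*np.sin(-a)*-1; y=q[:,0]*-np.sin(a)+q[:,1]*np.cos(a)
print("green y range",np.percentile(y,[.5,99.5]).round(4),"z",np.median(q[:,2]).round(4),len(q))
cv2.imwrite("pics/wlast.png",d["frame"])
E
python3 g.py
```

```text
green y range [-0.0306  0.0235] z 0.066 11174
```

```bash
python3 -m creep '[[[255,2,-0.3,0.2,0],[255,3,0,0.09,0],[255,3,0,0.09,0],[255,3,0,0.09,0],[255,3,0,0.09,0],[255,0,0,0,0]]]'|grep -E "ft_force|tcp_p"; python3 w.py; python3 g.py
```

```text
tcp_pos: [0.504, -0.1167, 0.2473]
ft_force: [-3.9, -3.0, 11.6]
t 8.75 tip case mm [-0.7 -1.2 65.3] toolx in case deg 89.64 tilt [ 8.0e-04 -2.5e-03 -1.0e+00] F [-3.86 -2.96 11.59] open 0.004
green y range [-0.0166  0.0376] z 0.0655 11137
```

```bash
python3 -m creep '[[[255,3,-0.3,0.09,0],[255,3,0,0.09,0],[255,3,0,0.09,0],[255,3,0,0.09,0],[255,2,0,0.06,0],[255,0,0,0,0]]]'|grep -E "ft_force|tcp_p"; python3 w.py; python3 g.py
```

```text
tcp_pos: [0.5054, -0.1028, 0.2469]
ft_force: [-2.4, -4.5, 11.4]
t 9.4 tip case mm [-0.7 12.7 64.9] toolx in case deg 89.63 tilt [ 0.0011 -0.0025 -1.    ] F [-2.4  -4.49 11.36] open 0.004
green y range [-0.0026  0.0515] z 0.0651 11185
```

```bash
python3 -m creep '[[[255,3,0,0.09,0],[255,3,0,0.09,0],[255,3,0,0.09,0],[255,2,0,0.06,0],[255,1,0,0.03,0],[255,0,0,0,0]]]'|grep -E "ft_force|tcp_p"; python3 w.py; python3 g.py
```

```text
tcp_pos: [0.5066, -0.091, 0.2466]
ft_force: [-2.9, -4.7, 11.7]
t 10.05 tip case mm [-0.7 24.5 64.6] toolx in case deg 89.62 tilt [ 9.0e-04 -2.6e-03 -1.0e+00] F [-2.86 -4.65 11.68] open 0.006
green y range [0.0092 0.0629] z 0.0648 10696
```

```bash
python3 -m creep '[[[255,1,0,0.03,0],[255,1,0,0.03,0],[255,1,0,0.03,0],[255,1,0,0.03,0],[255,0,0,0,0]]]'|grep -E "ft_force|tcp_p"; python3 w.py; python3 g.py
```

```text
tcp_pos: [0.507, -0.0883, 0.2465]
ft_force: [-3.2, -8.0, 12.0]
t 10.6 tip case mm [-0.7 27.  64.5] toolx in case deg 89.55 tilt [ 6.0e-04 -4.3e-03 -1.0e+00] F [-3.2  -8.05 11.96] open 0.003
green y range [0.0116 0.0647] z 0.0647 10404
```

```bash
python3 -m creep '[[[255,0,0,-5,0],[255,0,0,-15,0],[255,0,0,-30,0],[255,0,0,-30,0],[0,0,0,0,0],[0,0,0,0,0]]]'|grep -E "ft_force|tcp_p|open"; python3 w.py; python3 g.py
python3 - <<'E'
from h import *
s=status.read_state();R=np.array(s["tool_rot"]);tip=np.array(s["tcp_pos"])+.182*R[:,2]
print("to ball tip", (R.T@(np.array([.496,.182,.10])-tip)*1000).round(1))
E
```

```text
tcp_pos: [0.5068, -0.0853, 0.3258]
ft_force: [0.1, -0.1, -0.3]
opening: 0.149
t 11.25 tip case mm [ -1.2  30.7 143.8] toolx in case deg 89.71 tilt [ 1.2e-03 -1.0e-04 -1.0e+00] F [ 0.09 -0.07 -0.3 ] open 0.149
green y range [0.001 0.065] z 0.0658 7219
to ball tip [264.7 -39.   43. ]
```

```bash
python3 -m creep '[[[0,29,-4,0,0],[0,29,-4,0,0],[0,29,-4,0,0],[0,29,-4,0,0],[0,29,-4,0,0],[0,29,-4,0,0],[0,29,-4,0,0],[0,29,-4,0,0],[0,29,-4,20,0],[0,2,-2,20,0],[0,0,0,0,0],[0,0,0,0,0],[0,0,0,0,0]]]'|grep -E "tcp_p|open"
cat > b.py <<'E'
from h import *
from scipy.optimize import least_squares
d=cams.camera("wrist"); P=wcloud(d); F=d["frame"].astype(int); B,G,R=F[...,0],F[...,1],F[...,2]
cv2.imwrite("pics/wb.png",d["frame"])
m=(np.linalg.norm(P-[.496,.182,.024],axis=2)<.03)&(P[...,2]>.015)&(R>B+90)&(G>B+70)&(d["z_map"]>0)
q=P[m]; f=least_squares(lambda c:np.linalg.norm(q-c,axis=1)-.016,[.496,.182,.024],loss="soft_l1",f_scale=.001); print(len(q),"ball",f.x.round(4))
s=status.read_state();R=np.array(s["tool_rot"]);tip=np.array(s["tcp_pos"])+.182*R[:,2]
print("ball from tip, tool mm",(R.T@(f.x-tip)*1000).round(1))
E
python3 b.py
```

```text
tcp_pos: [0.4977, 0.1793, 0.2859]
opening: 1.001
952 ball [0.4948 0.1817 0.0242]
ball from tip, tool mm [ 2.  -3.5 79.9]
```

View pics/wb.png

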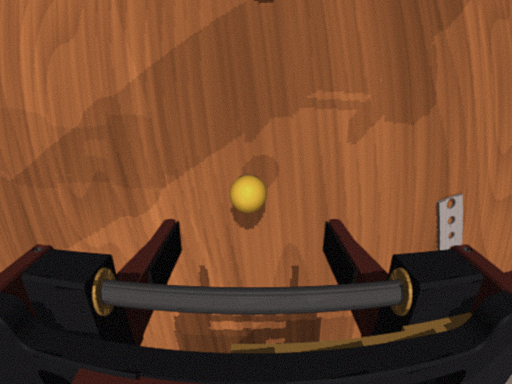

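The ball is at (248,194) px, still on its ring and centred between the open fingers. I'll descend and grip it.

```bash
python3 -m creep '[[[0,1,-1.5,15,0],[0,1,-2,15,0],[0,0,0,20,0],[0,0,0,20,0],[0,0,0,14,0],[0,0,0,8,0],[0,0,0,2,0],[0,0,0,0,0],[255,0,0,0,0],[255,0,0,0,0],[255,0,0,0,0],[255,0,0,0,0],[255,0,0,0,0],[255,0,0,0,0],[255,0,0,0,0],[255,0,0,0,0]]]'|tail -5; python3 -m creep '[[[255,0,0,-5,0],[255,0,0,-20,0],[255,0,0,-40,0],[255,0,0,-40,0],[255,0,0,-10,0],[255,0,0,0,0]]]'; python3 w.py "[0,-35,100]"
```

```text
tcp_pos: [0.4942, 0.1824, 0.1916]
tool_rot: [[0.108, 0.994, 0.0], [0.994, -0.108, 0.0], [0.0, 0.0, -1.0]]
ft_force: [-0.4, -0.4, -0.2]
opening: 0.355
grip_force: 30.0
clock: 14.85
tcp_pos: [0.4946, 0.1826, 0.3083]
tool_rot: [[0.108, 0.994, 0.004], [0.994, -0.108, 0.001], [0.001, 0.004, -1.0]]
ft_force: [0.2, 0.2, -0.9]
opening: 0.353
grip_force: 30.0
t 14.85 tip case mm [-40.4 296.2 126.3] toolx in case deg 89.68 tilt [ 3.6e-03  9.0e-04 -1.0e+00] F [ 0.23  0.25 -0.88] open 0.353
to [0,-35,100] tool mm [-331.    42.2   26. ]
```

```bash
python3 -m creep '[[[255,-15,2,0,0],[255,-28,3.5,0,0],[255,-28,3.5,0,0],[255,-28,3.5,0,0],[255,-28,3.5,0,0],[255,-28,3.5,0,0],[255,-28,3.5,0,0],[255,-28,3.5,0,0],[255,-28,3.5,0,0],[255,-28,3.5,0,0],[255,-28,3.5,0,0],[255,-28,3.5,0,0],[255,-8,2,0,0],[255,0,0,0,0],[255,0,0,0,0],[255,0,0,0,0]]]'|tail -2; python3 w.py "[0,-35,28]"
```

```text
opening: 0.347
grip_force: 30.0
t 16.45 tip case mm [ -1.1 -33.8 124.2] toolx in case deg 89.84 tilt [-6.e-04  8.e-04 -1.e+00] F [-0.85 -0.32  0.75] open 0.347
to [0,-35,28] tool mm [-1.2  1.2 96.2]
```

```bash
python3 -m creep '[[[255,-1,1,15,0],[255,0,0,20,0],[255,0,0,20,0],[255,0,0,20,0],[255,0,0,15,0],[255,0,0,6,0],[255,0,0,0,0],[255,0,0,0,0]]]'|tail -5; python3 w.py;  python3 -m creep '[[[135,0,0,0,0],[135,0,0,0,0],[135,0,0,0,0],[135,0,0,0,0],[135,0,0,0,0],[135,0,0,-10,0],[135,0,0,-25,0],[135,0,0,-40,0],[135,0,0,-40,0],[255,0,0,0,0],[255,0,0,0,0]]]'|tail -3; python3 w.py "[0,33,73]"; python3 g.py
```

```text
tcp_pos: [0.5018, -0.1522, 0.2109]
tool_rot: [[0.108, 0.994, 0.001], [0.994, -0.108, -0.0], [-0.0, 0.001, -1.0]]
ft_force: [-0.6, 0.2, 0.9]
opening: 0.351
grip_force: 30.0
t 17.25 tip case mm [  0.7 -36.4  28.9] toolx in case deg 89.72 tilt [ 8.e-04 -1.e-04 -1.e+00] F [-0.55  0.16  0.87] open 0.351
ft_force: [0.0, 1.2, -1.0]
opening: 0.326
grip_force: 0.0
t 18.35 tip case mm [  0.8 -36.8 144.8] toolx in case deg 89.69 tilt [ 0.0024 -0.0011 -1.    ] F [ 0.03  1.17 -1.02] open 0.326
to [0,33,73] tool mm [69.8 -1.4 71.8]
green y range [0.0007 0.0644] z 0.0658 8516
```

View pics/wlast.png

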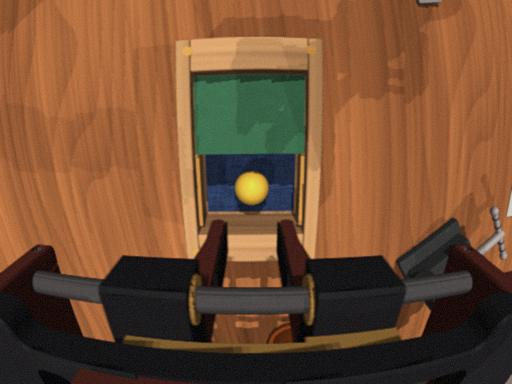

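The ball lies on the blue felt at (252,188) px, and the shutter is parked fully open at (250,115) px. Now I'll press on it and slide it shut.

```bash
python3 -m creep '[[[255,10,0,0,0],[255,20,-1,0,0],[255,20,0,10,0],[255,15,0,15,0],[255,5,0,15,0],[255,0,0,15,0],[255,0,0,10,0],[255,0,0,8,0],[255,0,0,3,0],[255,0,0,0,0],[255,0,0,0,0]]]'|tail -3; python3 w.py "[0,33,66]"
```

```text
ft_force: [0.1, -0.2, -0.2]
opening: 0.008
grip_force: 0.0
t 19.5 tip case mm [-0.1 33.4 67.9] toolx in case deg 89.68 tilt [ 6.e-04 -1.e-04 -1.e+00] F [ 0.11 -0.16 -0.24] open 0.008
to [0,33,66] tool mm [-0.4  0.1  1.9]
```

```bash
python3 -m creep '[[[255,0,0,1,0],[255,0,0,1,0],[255,0,0,0,0],[255,0,0,0,0]]]'|grep -E "ft_force|tcp_p"; python3 -m creep '[[[255,0,0,0.6,0],[255,0,0,0,0],[255,0,0,0,0]]]'|grep -E "ft_force|tcp_p"; python3 -m creep '[[[255,0,0,0.5,0],[255,0,0,0,0],[255,0,0,0,0]]]'|grep -E "ft_force|tcp_p"
```

```text
tcp_pos: [0.5081, -0.0827, 0.2477]
ft_force: [0.9, 0.2, -0.0]
tcp_pos: [0.5082, -0.0827, 0.2473]
ft_force: [-0.1, 0.5, 5.5]
tcp_pos: [0.5082, -0.0827, 0.2469]
ft_force: [-1.5, -0.6, 7.5]
```

```bash
python3 -m creep '[[[255,0,0,0.5,0],[255,0,0,0,0],[255,0,0,0,0]]]'|grep -E "ft_force|tcp_p"; python3 -m creep '[[[255,-2,-0.2,-0.06,0],[255,-2,-0.2,-0.06,0],[255,-2,0,-0.06,0],[255,-2,0,-0.06,0],[255,0,0,0,0]]]'|grep -E "ft_force|tcp_p"; python3 w.py; python3 g.py
```

```text
tcp_pos: [0.5082, -0.0827, 0.2466]
ft_force: [-2.2, -0.9, 9.2]
tcp_pos: [0.5074, -0.0886, 0.2469]
ft_force: [-1.1, 4.8, 9.3]
t 21.3 tip case mm [-0.1 28.  64.9] toolx in case deg 89.8 tilt [ 0.0019  0.0024 -1.    ] F [-1.12  4.84  9.25] open 0.002
green y range [0.0126 0.0598] z 0.0651 9270
```

```bash
python3 -m creep '[[[255,-1,0,0.3,0],[255,-3,0,-0.09,0],[255,-3,0,-0.09,0],[255,-3,0,-0.09,0],[255,-3,0,-0.09,0],[255,0,0,0,0]]]'|grep -E "ft_force"; python3 w.py; python3 g.py
```

```text
ft_force: [-2.1, 5.9, 11.0]
t 21.95 tip case mm [-0.1 14.8 65.1] toolx in case deg 89.79 tilt [ 0.0019  0.0021 -1.    ] F [-2.08  5.85 10.98] open 0.003
green y range [-0.0006  0.0467] z 0.0653 9409
```

```bash
python3 -m creep '[[[255,-3,0,-0.09,0],[255,-3,0,-0.09,0],[255,-3,0,-0.09,0],[255,-3,0,-0.09,0],[255,-3,0,-0.09,0],[255,0,0,0,0]]]'|grep -E "ft_force"; python3 w.py; python3 -m creep '[[[255,-3,0,-0.09,0],[255,-3,0,-0.09,0],[255,-3,0,-0.09,0],[255,-3,0,-0.09,0],[255,-3,0,-0.09,0],[255,0,0,0,0]]]'|grep -E "ft_force"; python3 w.py; python3 g.py
```

```text
ft_force: [-0.9, 4.5, 9.7]
t 22.6 tip case mm [-0.1 -0.3 65.6] toolx in case deg 89.78 tilt [ 0.0021  0.002  -1.    ] F [-0.88  4.48  9.69] open 0.007
ft_force: [-0.9, 4.6, 9.7]
t 23.2 tip case mm [ -0.  -15.3  66.1] toolx in case deg 89.78 tilt [ 0.0023  0.002  -1.    ] F [-0.9   4.62  9.73] open 0.009
green y range [-0.0306  0.0166] z 0.0662 9387
```

```bash
python3 -m creep '[[[255,-3,0,0.1,0],[255,-3,0,-0.09,0],[255,-3,0,-0.09,0],[255,-2,0,-0.06,0],[255,0,0,0,0]]]'|grep -E "ft_force"; python3 w.py; python3 -m creep '[[[255,-1,0,-0.03,0],[255,-1,0,-0.03,0],[255,-1,0,-0.03,0],[255,0,0,0,0]]]'|grep -E "ft_force"; python3 w.py; python3 g.py
```

```text
ft_force: [-1.4, 5.7, 11.9]
t 23.75 tip case mm [ -0.  -26.2  66.3] toolx in case deg 89.79 tilt [ 0.0023  0.0019 -1.    ] F [-1.45  5.71 11.86] open 0.005
ft_force: [-0.5, 5.9, 10.1]
t 24.15 tip case mm [  0.  -28.9  66.4] toolx in case deg 89.81 tilt [ 0.0024  0.0022 -1.    ] F [-0.46  5.86 10.08] open 0.001
green y range [-0.0442  0.0031] z 0.0666 9420
```

```bash
python3 -m creep '[[[255,-1,0,0.05,0],[255,-1,0,-0.03,0],[255,-1,0,-0.03,0],[255,0,0,0,0]]]'|grep -E "ft_force"; python3 w.py; python3 g.py;  python3 -m creep '[[[255,-1,0,-0.03,0],[255,-1,0,-0.03,0],[255,0,0,0,0]]]'|grep -E "ft_force"; python3 w.py; python3 g.py
```

```text
ft_force: [-1.3, 5.5, 11.9]
t 24.6 tip case mm [ -0.  -31.9  66.4] toolx in case deg 89.81 tilt [ 0.0024  0.0022 -1.    ] F [-1.34  5.52 11.9 ] open 0.005
green y range [-0.0473  0.0002] z 0.0666 9516
ft_force: [-1.1, 7.7, 10.1]
t 24.95 tip case mm [  0.  -33.   66.5] toolx in case deg 89.84 tilt [ 0.0026  0.003  -1.    ] F [-1.09  7.71 10.15] open 0.006
green y range [-0.0484 -0.0007] z 0.0666 9558
```

```bash
python3 -m creep '[[[255,-1,0,0,0],[255,0,0,0,0]]]'|grep -E "ft_force"; python3 w.py; python3 -m creep '[[[255,0,0,-5,0],[255,0,0,-15,0],[255,0,0,-30,0],[255,0,0,-40,0],[255,0,0,-30,0],[255,0,0,0,0],[255,0,0,0,0],[255,0,0,0,0]]]'|grep -E "ft_force|tcp_p"; python3 g.py
```

```text
ft_force: [-1.3, 8.2, 11.7]
t 25.2 tip case mm [  0.1 -33.8  66.5] toolx in case deg 89.86 tilt [ 0.0028  0.0033 -1.    ] F [-1.34  8.15 11.72] open 0.003
tcp_pos: [0.4993, -0.1534, 0.3667]
ft_force: [-0.3, -0.3, -0.3]
green y range [-0.0653 -0.0008] z 0.0678 5905
```

View pics/wlast.png

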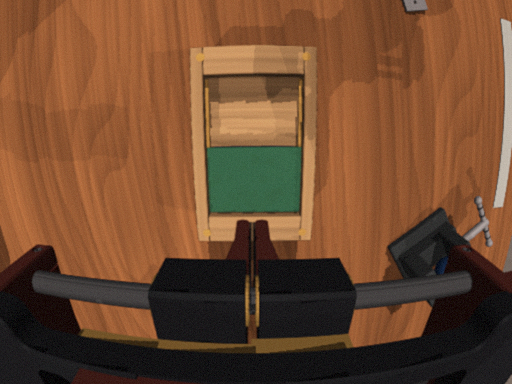

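The shutter is at (254,180) px, against its stop over the well (edges at case y -65.3 to -0.8 mm). The gripper is clear of everything.

```bash
python3 -c "
from rig import job; print(job.job_done())"
```

```text
the job is handed in; nothing more can be done
None
```

I slid the shutter fully open, put the ball in the well, slid the shutter back to its stop and handed the job in; press readings stayed at about 12 N or less, but the hand-in gave no verdict.

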